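# Tip the brass spacers into the kit tray

### The job

Make up the repair kit: lift the blue organiser and tip it toward its brass corner so that all three brass spacers, and nothing else, slide into the large well of the kit tray and the other parts stay in their compartments, then put the organiser back upright on the middle of its grey pad and let go. Last, stand the tall dark housing upright in the tray's narrow well. Set the organiser and the housing down rather than dropping them, and do not disturb the phone, screwdriver and yellow reel.

Things in the scene. Friction and masses are not known exactly. Their poses are not given: they have to be found in the camera images.
- organiser: Blue divided organiser, 140 x 140 mm, 0.3 kg plus 0.11 kg contents, starting on the grey pad at any yaw. Origin: centre of its underside; x, y along its walls. Floor 3 mm; walls and a central cross wall 4 mm thick, 28 mm high, make four compartments 64 mm square: brass spacers in +x +y, black plugs in +x -y, white caps in -x +y, red relays in -x -y.
- organiser_grip (a point): Centre of the organiser's yellow square handle post (24 x 24 mm, faces along the organiser's x and y, at its centre, top 75 mm above its underside). This point is 62 mm above the underside, 13 mm below the post's top.
- organiser_spout (a point): Outer corner of the brass compartment, top of the floor, at (70, 70, 3) mm in the organiser's frame. All four outer corners are open: side walls cover only the middle 72 mm of each side and the floor has no lip there. Tipped straight toward this corner, only the brass slides out; the other parts slide against walls and stay in.
- pad: Grey square pad, 180 x 180 mm, 4 mm thick, fixed to the bench: the organiser's place. Origin: centre of its underside, on the bench.
- tray: Kit tray fixed to the bench, grey floor and black walls, 134 (x) x 214 (y) mm outside, walls 4 mm thick and 30 mm high above the bench, floor 4 mm. Origin: centre of its underside. A wall across it makes two wells: a large one on its +y side and a narrow one on its -y side.
- tray_well (a point): Centre of the floor of the tray's large well, 126 (x) x 136 (y) mm inside, 26 mm deep; axes as the tray.
- tray_bay (a point): Centre of the floor of the tray's narrow well, 126 (x) x 66 (y) mm inside, 26 mm deep; axes as the tray.
- housing: Tall dark housing with pale ribs, 44 x 44 mm square, 95 mm high, 0.22 kg, standing on the bench. Origin: centre of its underside, z up, faces along x and y.
- brass1: Brass hexagonal spacer, 14 mm across, 14 mm high, 15 g, loose in the organiser. Origin: centre of its underside. Slides on plastic at a slope of 11 to 17 degrees.
- brass2: Brass hexagonal spacer, 14 mm across, 14 mm high, 15 g, loose in the organiser. Origin: centre of its underside. Slides on plastic at a slope of 11 to 17 degrees.
- brass3: Brass hexagonal spacer, 14 mm across, 14 mm high, 15 g, loose in the organiser. Origin: centre of its underside. Slides on plastic at a slope of 11 to 17 degrees.
- plug1: Black plug, 15 x 12 x 12 mm, 11 g, loose in its own compartment of the organiser. Origin: centre of its underside. As slippery as the spacers.
- plug2: Black plug, 15 x 12 x 12 mm, 11 g, loose in its own compartment of the organiser. Origin: centre of its underside. As slippery as the spacers.
- cap1: White round cap, 13 mm across, 13 mm high, 10 g, loose in its own compartment of the organiser. Origin: centre of its underside. As slippery as the spacers.
- cap2: White round cap, 13 mm across, 13 mm high, 10 g, loose in its own compartment of the organiser. Origin: centre of its underside. As slippery as the spacers.
- relay1: Red relay, 16 x 12 x 13 mm, 12 g, loose in its own compartment of the organiser. Origin: centre of its underside. As slippery as the spacers.
- relay2: Red relay, 16 x 12 x 13 mm, 12 g, loose in its own compartment of the organiser. Origin: centre of its underside. As slippery as the spacers.
- phone: Bystander: black phone lying flat, 150 (x) x 72 (y) x 9 mm. Origin: centre of its underside.
- screwdriver: Bystander: screwdriver with red handle lying on the bench along its own x axis.
- spool: Bystander: yellow reel, 56 mm across, 42 mm high. Origin: centre of its underside.
Not all that is in view belongs to the job. There is more than one size of the housing; the one meant has the size given above.

How it is judged:
By the outcome, as a careful person would: the job done as asked, in the order asked, and still so for the second after the job is handed in, with the robot touching nothing.
It also fails if it takes over 64 s, if anything falls off the work surface, if the arm or the gripper's body presses on something with over 40 N, if the wrist force passes 120 N, or if a joint passes its speed limit or range.

### The arm

A 7-joint arm with a two-finger parallel gripper is mounted at the origin on the work surface. World frame = base frame: x ahead of the robot, y to its left, z up, the work surface at z = 0. Lengths are in mm, angles in rad, forces in N, time in s.
With the tool pointing down it reaches from about 350 to 900 mm from the base axis. Payload 8.1 kg.
Tool frame: the origin (TCP) lies between the finger pads; the fingertips stand 14 mm ahead of it and the grasp point (between the pads) lies 5 mm behind it (env.tips_ahead is the distance from the TCP to the fingertips, in mm); z points along the fingers, x is the direction in which the jaws open and shut, and the axes are right-handed (so a half turn about z gives the same grasp; the last joint's range is limited). The gripper opens to 85 mm and grips with 20 to 120 N. Pads are 22 mm wide; open, the fingers measure 114 mm over their backs; the gripper's body (76 mm by 85 mm) begins 54 mm behind the grasp point. The pads swing forward as they close: fully open they stand 13 mm farther back than shut.
Start: joints at [1.071, 0.434, 0.025, 1.573, -0.012, 1.134, -0.075], TCP at [241.521, -576.462, 245.323] pointing down, gripper open.
Joint ranges: [-2.62, 2.62], [-0.44, 2.09], [-1.27, 1.32], [0.08, 2.57], [-1.32, 4.46], [0.12, 2], [-2.74, 2.74]. Speed limits (rad/s): [2.22, 2.22, 3.01, 3.01, 3.14, 3.14, 3.14].

### API

Orientations are given as a 3x3 rotation matrix whose columns are the frame's x, y, z axes.
In Python, from cell import env, camera, camera_info gives the robot as it stands.
- The arm moves only by the tool play_rows, never from a script. Its argument "steps" is a list that holds one entry, the list of rows, each a list of 7 numbers: the shift along the tool's x, y, z in mm, then the turn, a rotation vector about the tool's x, y, z in rad, then the closure, from 0 (fully open) to 1 (shut). In form: [[[dx, dy, dz, wx, wy, wz, gripper], ...]]. A call has 1 to 10 rows; each row is the pose to reach, as a shift and turn from the pose measured when the call began, along the tool's axes at that moment; what a row does not reach only later rows make up. A row lasts 1/12 s, in which the tool goes at most 41.7 mm and 7.16 degrees, less where a joint would pass 70% of its speed; a pose out of reach is approached as far as the arm can. A call with a gripper value outside its range is refused whole. The fingers move at their own pace and stop on an object; "squeeze" is the grip in N (left out, the last holds). Time passes only in rows, so rows that repeat a pose let the fingers close. It gives the time, the measured TCP pose, the force and the opening at its end, in the units of the state.
- env.get_state(): the state, without advancing time (a new reading comes with each control period).
- camera(name): name is "side" or "top"; returns the picture (400x640x3 uint8, blue, green, red); there is no depth.
- camera_info(name): a dict with "camera_matrix" (3x3 intrinsics, pixels), "R" (3x3) and "t" (3): a world point X has camera coordinates R X + t. Camera axes: x right, y down, z forward; pixel columns grow to the right and rows downward; lengths in mm; the calibration is good to about 2 mm. A picture is of the moment at which its call begins. camera_info takes no time and is no camera call.
- env.sign_off(): hands the job in, once; it reports no verdict.
The state is a dict: "time": time; "qpos": joint angles; "joint_velocities": joint speeds; "tau": joint torques, N m; "ee_pos": TCP position; "orientation": TCP orientation; "force": force on the tool from outside, world axes, zero at the start; "torque": the same for the moment, N m; "width": finger opening in mm.
Only numpy, scipy, OpenCV 4.12 (cv2) and the standard library are available. Lean on these libraries where they do the work, as an engineer would, in place of code of your own. Each camera call takes 0.05 s, during which the arm holds its last target. There are 200 camera calls.

## Working session

There is one attempt and no reset: what is moved stays moved. The work goes in short steps, Python scripts to look and compute and a tool call to move; the robot and the scene stay as the last step left them, time stands still between calls to the robot, and variables do not carry over. Pictures are saved under pics/ and viewed, about 8 in all and at most 12, crops included, and the job is handed in when it is done.

Besides the shell and the picture viewer there is one more tool, called after "Request:" in YAML: its name, and indented under it one key for each argument. play_rows: Moves the arm, as the interface text tells. Its arguments: {"type":"object","properties":{"steps":{"type":"array","items":{"type":"array","items":{"type":"array","items":{"type":"number"}}}},"squeeze":{"type":"number"}},"required":["steps"]}

```bash
ls; mkdir -p pics
python3 - <<'E'
from cell import env,camera,camera_info
import cv2
for n in("top","side"):
    cv2.imwrite(f"pics/{n}0.png",camera(n)); i=camera_info(n); print(n,i)
s=env.get_state(); print(s['ee_pos'],s['orientation'],s['time'],s['width'])
E
```

```text
pics
top {'camera_matrix': array([[446.62427775,   0.        , 318.45963252],
       [  0.        , 446.62427775, 195.41402481],
       [  0.        ,   0.        ,   1.        ]]), 'R': array([[-2.16155709e-02, -9.99766356e-01,  1.95507876e-05],
       [-9.97993034e-01,  2.15760663e-02, -5.95346797e-02],
       [ 5.95203480e-02, -1.30638764e-03, -9.98226238e-01]]), 't': array([  4.94380603, 586.89327873, 909.38504727])}
side {'camera_matrix': array([[440.09194146,   0.        , 318.0564078 ],
       [  0.        , 440.09194146, 199.53125928],
       [  0.        ,   0.        ,   1.        ]]), 'R': array([[-0.92720637, -0.3743295 , -0.01287526],
       [-0.18796363,  0.49476506, -0.84845578],
       [ 0.32397226, -0.78427352, -0.52910965]]), 't': array([537.97858495, 149.54688745, 788.66237314])}
[ 241.30758506 -576.06590747  244.60419397] [[ 3.86376409e-01 -9.22340930e-01 -6.92912406e-04]
 [-9.22340116e-01 -3.86376996e-01  1.23601152e-03]
 [-1.40774943e-03  1.61535215e-04 -9.99998996e-01]] 0.1 85.6568838868482
```

View pics/top0.png

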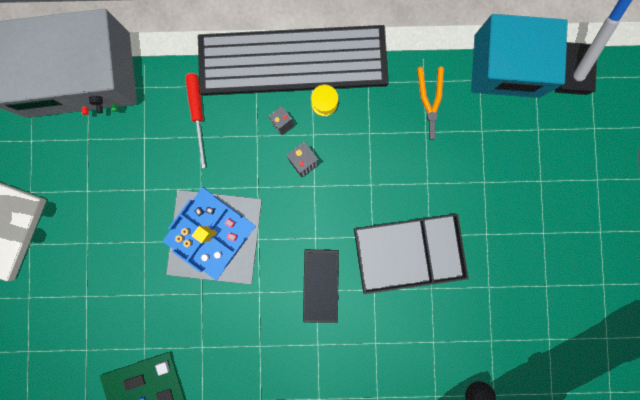

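View pics/side0.png

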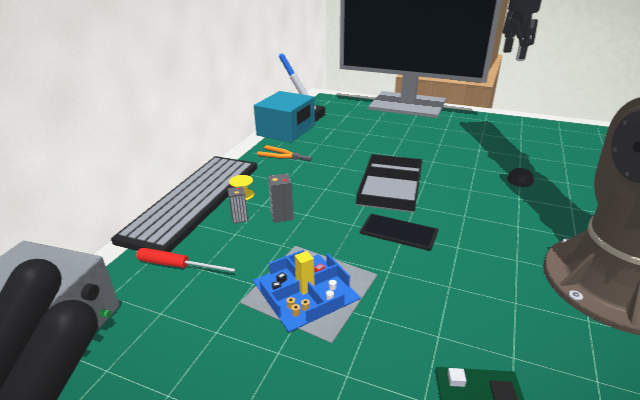

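The top view shows the organiser at (210,234) on its pad, with the brass compartment to the left at about (182,238). The tray is at (410,253), with its narrow well on the right, and the phone is at (321,286). The side view shows a short housing at (238,205) and a tall one at (281,198). Housing candidates in the top view are (281,119), which looks smaller, and (303,158), which looks larger. I'll check these in one close crop.

Run:
```python
import cv2,numpy as np
t=cv2.imread("pics/top0.png");s=cv2.imread("pics/side0.png")
r=lambda a,x,y,w,h,k:cv2.resize(a[y:y+h,x:x+w],None,fx=k,fy=k,interpolation=cv2.INTER_CUBIC)
A=r(t,160,180,106,106,3.774);A=cv2.resize(A,(400,400))
B=cv2.resize(r(t,255,80,80,100,4),(320,400))
C=cv2.resize(r(s,210,160,100,75,2),(266,200));D=cv2.resize(r(t,345,205,133,100,2),(266,200))
cv2.imwrite("pics/crop1.png",np.vstack([np.hstack([A,B]),np.hstack([C,D,np.zeros((200,188,3),np.uint8)])]))
```

```text
(no output)
```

View pics/crop1.png

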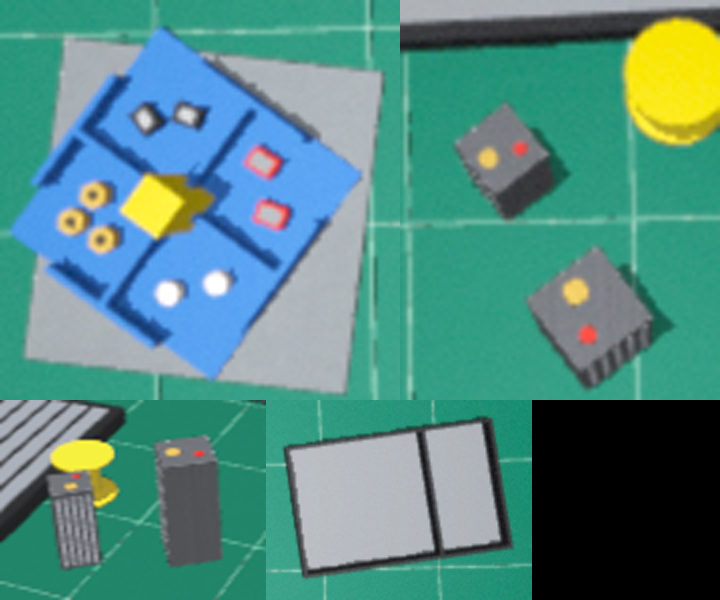

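```bash
cat > h.py <<'E'
import numpy as np,cv2
from cell import env,camera,camera_info
from scipy.optimize import least_squares
from scipy.spatial.transform import Rotation as Rot
def proj(n,X):
    i=camera_info(n);c=np.atleast_2d(X)@i['R'].T+i['t'];p=c@i['camera_matrix'].T;return p[:,:2]/p[:,2:]
def unproj(n,p,z):
    i=camera_info(n);out=[]
    for u,v in np.atleast_2d(p):
        d=i['R'].T@np.linalg.solve(i['camera_matrix'],[u,v,1]);o=-i['R'].T@i['t'];out.append(o+d*(z-o[2])/d[2])
    return np.array(out)
def rz(a):return Rot.from_euler('z',a).as_matrix()
def rect(P):  # centre,yaw of first edge, edge lengths
    P=np.array(P);e=np.roll(P,-1,0)-P
    return P.mean(0).round(1),np.degrees(np.arctan2(e[:,1],e[:,0])).round(1),np.linalg.norm(e,axis=1).round(1)
E
python3 - <<'E'
from h import *
A=lambda L,k,ox,oy,x0=0,y0=0:[(ox+(x-x0)/k-.4,oy+(y-y0)/k-.4) for x,y in L]
print("org",rect(unproj("top",A([(10,232),(212,378),(360,175),(163,28)],3.774,160,180),7)))
print("pad",rect(unproj("top",A([(65,38),(384,70),(347,393),(24,357)],3.774,160,180),4)))
print("tray",rect(unproj("top",A([(286,447),(490,418),(511,547),(304,577)],2,345,205,266,400),30)))
for z in(60,95):print("tall",rect(unproj("top",A([(597,246),(653,318),(590,366),(527,298)],4,255,80,400),z)))
for z in(60,95):print("short",rect(unproj("top",A([(506,103),(552,155),(503,188),(455,147)],4,255,80,400),z)))
S=A([(156,443),(210,437),(217,460),(163,467)],2.66,210,160,0,400)
for z in(70,95,120):print("tallside",z,rect(unproj("side",S,z)))
print("postgrip",rect(unproj("top",A([(150,172),(188,206),(155,237),(120,206)],3.774,160,180),79)))
print(env.get_state()['qpos'])
E
```

```text
org (array([513.2, 222.6,   7. ]), array([-126.6,  -37.1,   52.3,  142.5]), array([138.2, 137.4, 137.3, 140.2]))
pad (array([506.9, 212.9,   4. ]), array([-97. , 172.7,  82.5,  -7.5]), array([179.1, 179.4, 179.6, 177.6]))
tray (array([ 464.7, -192.1,   30. ]), array([ -83.2, -173. ,   96.9,    6.4]), array([210.5, 131.9, 211.9, 132.2]))
tall (array([662.9,  22.3,  60. ]), array([-143.5,  126.3,   41.5,  -54.3]), array([45.7, 39.4, 46.3, 43.5]))
tall (array([657.7,  21.2,  95. ]), array([-143.5,  126.3,   41.5,  -54.3]), array([43.9, 37.9, 44.5, 41.8]))
short (array([743.8,  64.6,  60. ]), array([-140. ,  123.1,   48.1,  -49.9]), array([35.1, 29.6, 31.8, 33.8]))
short (array([735.4,  61.8,  95. ]), array([-140. ,  123.1,   48.1,  -49.9]), array([33.7, 28.4, 30.5, 32.5]))
tallside 70 (array([678.8, -17.4,  70. ]), array([-146.1,  123.4,   35.6,  -54.7]), array([46.5, 40.9, 45.2, 42.2]))
tallside 95 (array([657.6,  22.3,  95. ]), array([-146.1,  123.4,   35.6,  -54.7]), array([44.1, 38.8, 42.8, 40. ]))
tallside 120 (array([636.4,  62. , 120. ]), array([-146.1,  123.4,   35.6,  -54.7]), array([41.7, 36.6, 40.5, 37.8]))
postgrip (array([513.7, 221.8,  79. ]), array([-132.6,  132.3,   47.7,  -42.2]), array([26.2, 22.9, 24. , 22.9]))
[ 1.07140528  0.43514679  0.02498506  1.57401755 -0.01156922  1.13398952
 -0.07512397]
```

The tall housing at top (303,158) gives about 44 mm sides, and both views agree on (657.7, 22) when its top is taken at 95 mm. The other one is only about 33 mm wide, so it is the decoy. The organiser is at (513.5, 222) with yaw about 52.6°, and the spout points to about 97.6°.

```bash
cat >> h.py <<'E'
def tool(az,tilt=0,d=0):
    """tool down with x at azimuth az (deg), then whole thing tipped by tilt toward azimuth d"""
    a=np.radians(az);R=np.array([[np.cos(a),np.sin(a),0],[np.sin(a),-np.cos(a),0],[0,0,-1.]])
    b=np.radians(d);return Rot.from_rotvec(np.radians(tilt)*np.array([-np.sin(b),np.cos(b),0])).as_matrix()@R
def go(p,R):
    s=env.get_state();R0=np.array(s['orientation']);p0=np.array(s['ee_pos'])
    print("t",round(s['time'],2),"pos",p0.round(1),"F",np.round(s['force'],1),"w",round(s['width'],1),"q",np.round(s['qpos'],2))
    sh=R0.T@(np.array(p)-p0);rv=Rot.from_matrix(R0.T@R).as_rotvec()
    print("shift",sh.round(1),"rv",rv.round(4));return sh,rv
E
python3 -c "
from h import *
go([513.5,222,200],tool(-37.4))"
```

```text
t 0.1 pos [ 241.3 -576.1  244.6] F [ 0.2 -0.2  0.7] w 85.7 q [ 1.07  0.44  0.02  1.57 -0.01  1.13 -0.08]
shift [-630.9 -559.4   45.4] rv [-2.000e-04  1.400e-03 -5.213e-01]
```

Request:
play_rows:
  steps:
    - [[-631, -559, 45, 0, 0.001, -0.521, 0], [-631, -559, 45, 0, 0.001, -0.521, 0], [-631, -559, 45, 0, 0.001, -0.521, 0], [-631, -559, 45, 0, 0.001, -0.521, 0], [-631, -559, 45, 0, 0.001, -0.521, 0], [-631, -559, 45, 0, 0.001, -0.521, 0], [-631, -559, 45, 0, 0.001, -0.521, 0], [-631, -559, 45, 0, 0.001, -0.521, 0], [-631, -559, 45, 0, 0.001, -0.521, 0], [-631, -559, 45, 0, 0.001, -0.521, 0]]

```text
time: 0.93
ee_pos: [375.4, -180.6, 223.1]
orientation: [[0.794, -0.608, -0.0], [-0.608, -0.794, 0.0], [-0.0, -0.0, -1.0]]
force: [1.9, 0.2, -0.3]
width: 85.6
```

```bash
python3 -c "
from h import *
go([513.5,222,160],tool(-37.4))"
```

```text
t 0.93 pos [ 375.4 -180.6  223.1] F [ 1.9  0.2 -0.3] w 85.6 q [ 0.61  0.14 -0.33  2.06  0.06  0.95 -0.39]
shift [-135.1 -403.6   63.1] rv [-0.0001  0.0002 -0.0007]
```

Request:
play_rows:
  steps:
    - [[-135, -404, 63, 0, 0, 0, 0], [-135, -404, 63, 0, 0, 0, 0], [-135, -404, 63, 0, 0, 0, 0], [-135, -404, 63, 0, 0, 0, 0], [-135, -404, 63, 0, 0, 0, 0], [-135, -404, 63, 0, 0, 0, 0], [-135, -404, 63, 0, 0, 0, 0], [-135, -404, 63, 0, 0, 0, 0], [-135, -404, 63, 0, 0, 0, 0], [-135, -404, 63, 0, 0, 0, 0]]

```text
time: 1.77
ee_pos: [508.9, 209.3, 161.8]
orientation: [[0.794, -0.608, -0.001], [-0.608, -0.794, -0.0], [-0.0, 0.001, -1.0]]
force: [0.7, 0.5, 0.5]
width: 85.6
```

```bash
python3 -c "
from h import *
go([513.5,222,61],tool(-37.4))"
```

```text
t 1.77 pos [508.9 209.3 161.8] F [0.7 0.5 0.5] w 85.6 q [-0.13  0.45 -0.49  1.83  0.26  0.93 -1.39]
shift [ -4.  -12.9 100.8] rv [ 0.0006  0.0003 -0.0009]
```

Request:
play_rows:
  steps:
    - [[-4, -13, 15, 0, 0, -0.001, 0], [-4, -13, 40, 0, 0, -0.001, 0], [-4, -13, 65, 0, 0, -0.001, 0], [-4, -13, 85, 0, 0, -0.001, 0], [-4, -13, 101, 0, 0, -0.001, 0], [-4, -13, 101, 0, 0, -0.001, 0], [-4, -13, 101, 0, 0, -0.001, 0.3], [-4, -13, 101, 0, 0, -0.001, 0.45], [-4, -13, 101, 0, 0, -0.001, 0.6], [-4, -13, 101, 0, 0, -0.001, 0.7]]
  squeeze: 60

```text
time: 2.6
ee_pos: [514.3, 222.4, 61.9]
orientation: [[0.794, -0.607, 0.001], [-0.607, -0.794, 0.001], [0.001, -0.001, -1.0]]
force: [-0.5, -0.0, 0.2]
width: 38.4
```

Request:
play_rows:
  steps:
    - [[0, 0, 0, 0, 0, 0, 0.9], [0, 0, 0, 0, 0, 0, 1], [0, 0, 0, 0, 0, 0, 1], [0, 0, 0, 0, 0, 0, 1], [0, 0, 0, 0, 0, 0, 1]]
  squeeze: 80

```text
time: 3.02
ee_pos: [514.9, 222.5, 63.0]
orientation: [[0.794, -0.608, 0.003], [-0.608, -0.794, 0.001], [0.002, -0.002, -1.0]]
force: [-0.8, -1.1, 7.5]
width: 23.4
```

```bash
python3 -c "
from h import *
go([513.5,222,161],tool(-37.4))
cv2.imwrite('pics/side1.png',cv2.resize(camera('side')[170:370,200:420],None,fx=3,fy=3))"
```

```text
t 3.02 pos [514.9 222.5  63. ] F [-0.8 -1.1  7.5] w 23.4 q [-0.2   0.59 -0.43  1.89  0.35  0.73 -1.48]
shift [ -0.6   1.  -98. ] rv [-0.0024 -0.0018 -0.0003]
```

View pics/side1.png

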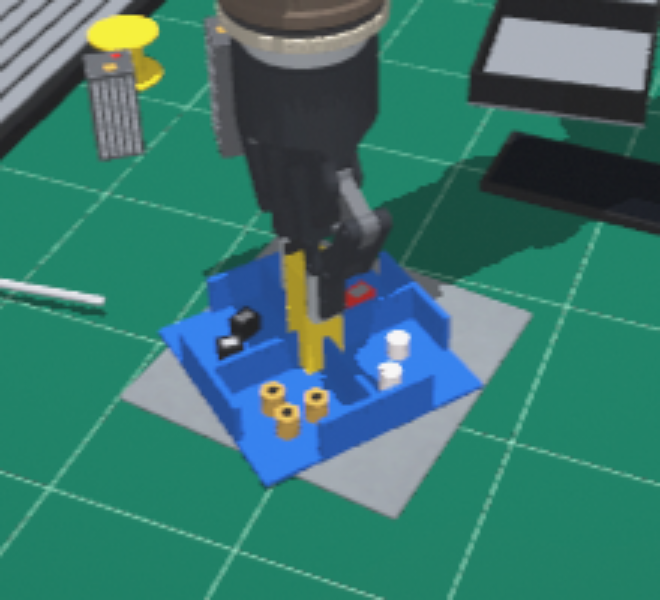

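The view shows the jaws on the yellow post at (305,300) and all the parts in their compartments. Next is a gentle lift.

Request:
play_rows:
  steps:
    - [[0, 0, -3, 0, 0, 0, 1], [0, 0, -10, 0, 0, 0, 1], [0, 0, -22, 0, 0, 0, 1], [0, 0, -38, 0, 0, 0, 1], [0, 0, -56, 0, 0, 0, 1], [0, 0, -75, 0, 0, 0, 1], [0, 0, -94, 0, 0, 0, 1], [0, 0, -111, 0, 0, 0, 1], [0, 0, -125, 0, 0, 0, 1], [0, 0, -134, 0, 0, 0, 1]]

```text
time: 3.9
ee_pos: [514.7, 222.7, 199.6]
orientation: [[0.794, -0.607, 0.005], [-0.607, -0.794, 0.002], [0.003, -0.004, -1.0]]
force: [-0.5, -0.2, -3.3]
width: 22.8
```

```bash
python3 -c "
from h import *
p0=np.array([514.9,222.5,200]);p1=np.array([548,-182.4,200])
for f in (.05,.12,.2):go(p0+(p1-p0)*f,tool(-37.4+66.4*f))
go(p1,tool(29))"
```

```text
t 3.9 pos [514.7 222.7 199.6] F [-0.5 -0.2 -3.3] w 22.8 q [-0.14  0.42 -0.5   1.76  0.24  1.01 -1.38]
shift [13.9 15.1 -0.5] rv [-0.0043 -0.0028 -0.058 ]
t 3.9 pos [514.7 222.7 199.6] F [-0.5 -0.2 -3.3] w 22.8 q [-0.14  0.42 -0.5   1.76  0.24  1.01 -1.38]
shift [33.  36.2 -0.5] rv [-0.0042 -0.003  -0.1392]
t 3.9 pos [514.7 222.7 199.6] F [-0.5 -0.2 -3.3] w 22.8 q [-0.14  0.42 -0.5   1.76  0.24  1.01 -1.38]
shift [54.7 60.4 -0.6] rv [-0.004  -0.0032 -0.2319]
t 3.9 pos [514.7 222.7 199.6] F [-0.5 -0.2 -3.3] w 22.8 q [-0.14  0.42 -0.5   1.76  0.24  1.01 -1.38]
shift [272.5 301.6  -1. ] rv [-0.0023 -0.0049 -1.159 ]
```

Request:
play_rows:
  steps:
    - [[1.3, 1.5, 0, 0, 0, -0.006, 1], [4, 4.5, 0, 0, 0, -0.017, 1], [8, 9, 0, 0, 0, -0.034, 1], [13.4, 15, 0, 0, 0, -0.057, 1], [20, 22, 0, 0, 0, -0.086, 1], [28, 31, 0, 0, 0, -0.12, 1], [37, 41, 0, 0, 0, -0.157, 1], [46, 51, 0, 0, 0, -0.197, 1], [56, 62, 0, 0, 0, -0.237, 1], [65, 72, 0, 0, 0, -0.277, 1]]

```text
time: 4.73
ee_pos: [522.0, 124.4, 198.2]
orientation: [[0.931, -0.365, 0.003], [-0.365, -0.931, 0.001], [0.002, -0.002, -1.0]]
force: [0.3, -0.4, -4.2]
width: 22.9
```

```bash
python3 -c "
from h import *
sh,rv=go([548,-182.4,200],tool(29)); print(sh/np.linalg.norm(sh),np.linalg.norm(sh))"
```

```text
t 4.73 pos [522.  124.4 198.2] F [ 0.3 -0.4 -4.2] w 22.9 q [ 0.08  0.4  -0.55  1.82  0.25  0.99 -0.94]
shift [136.2 276.1  -2. ] rv [-0.0009 -0.0029 -0.8797]
[ 0.44235579  0.89681599 -0.00651429] 307.9133545651767
```

Request:
play_rows:
  steps:
    - [[6.2, 12.6, 0, 0, 0, -0.04, 1], [12.4, 25.1, 0, 0, 0, -0.08, 1], [18.6, 37.7, 0, 0, 0, -0.12, 1], [24.8, 50.2, 0, 0, 0, -0.16, 1], [31, 62.8, 0, 0, 0, -0.2, 1], [37.2, 75.3, -1, 0, 0, -0.24, 1], [43.4, 87.9, -1, 0, 0, -0.28, 1], [49.6, 100.4, -1, 0, 0, -0.32, 1], [55.8, 113, -1, 0, 0, -0.36, 1], [62, 125.5, -1, 0, 0, -0.4, 1]]

```text
time: 5.57
ee_pos: [533.0, -16.3, 198.0]
orientation: [[1.0, 0.029, 0.001], [0.029, -1.0, 0.001], [0.001, -0.001, -1.0]]
force: [0.6, 1.2, -3.5]
width: 23.1
```

```bash
python3 -c "
from h import *
sh,rv=go([548,-182.4,200],tool(29)); print(sh/np.linalg.norm(sh),np.linalg.norm(sh))"
```

```text
t 5.57 pos [533.  -16.3 198. ] F [ 0.6  1.2 -3.5] w 23.1 q [ 0.39  0.41 -0.62  1.82  0.27  1.   -0.3 ]
shift [ 10.2 166.4  -2.1] rv [-0.0007 -0.0009 -0.4773]
[ 0.06103084  0.99805395 -0.01278893] 166.747986326768
```

Request:
play_rows:
  steps:
    - [[0.9, 14, 0, 0, 0, -0.04, 1], [1.7, 28, 0, 0, 0, -0.08, 1], [2.6, 42, 0, 0, 0, -0.12, 1], [3.4, 56, -1, 0, 0, -0.16, 1], [4.3, 70, -1, 0, 0, -0.2, 1], [5.1, 84, -1, 0, 0, -0.241, 1], [5.9, 97, -1, 0, 0, -0.278, 1], [6.7, 109, -2, 0, 0, -0.313, 1], [7.3, 120, -2, 0, 0, -0.344, 1], [8, 130, -2, 0, 0, -0.373, 1]]

```text
time: 6.4
ee_pos: [543.8, -147.4, 198.6]
orientation: [[0.92, 0.392, -0.002], [0.392, -0.92, 0.001], [-0.001, -0.002, -1.0]]
force: [0.6, -0.4, -3.9]
width: 23.1
```

```bash
python3 -c "
from h import *
sh,rv=go([548,-182.4,200],tool(29)); print(sh/np.linalg.norm(sh),np.linalg.norm(sh))"
```

```text
t 6.4 pos [ 543.8 -147.4  198.6] F [ 0.6 -0.4 -3.9] w 23.1 q [ 0.65  0.47 -0.67  1.74  0.33  1.05  0.27]
shift [-9.9 33.8 -1.4] rv [-0.0017  0.0009 -0.1029]
[-0.27959296  0.95926776 -0.04041213] 35.261722625872494
```

Request:
play_rows:
  steps:
    - [[-2.5, 8.5, 0, 0, 0, -0.026, 1], [-4.6, 16, -0.5, 0, 0, -0.049, 1], [-6.6, 22.5, -1, 0, 0, -0.068, 1], [-8.2, 28, -1, 0, 0, -0.085, 1], [-9.3, 31.8, -1.4, -0.001, 0, -0.097, 1], [-9.9, 33.8, -1.4, -0.001, 0, -0.103, 1], [-9.9, 33.8, -1.4, -0.001, 0, -0.103, 1], [-9.9, 33.8, -1.4, -0.001, 0, -0.103, 1]]

```text
time: 7.07
ee_pos: [547.8, -182.0, 199.8]
orientation: [[0.874, 0.485, -0.001], [0.485, -0.874, 0.001], [-0.001, -0.001, -1.0]]
force: [-0.9, -0.1, -4.0]
width: 22.7
```

Run:
```python
from h import *
# estimate: full tool->organiser known: jaw az = org yaw-90 => spout az = tool az+135
s=env.get_state();R0=np.array(s['orientation']);az=np.degrees(np.arctan2(R0[1,0],R0[0,0]));d=az+135;print("az",az,"d",d)
a=np.array([548,-182.4,200]);b=np.array([548,-182.4,135])
for th in (6,12,18,22,27,30):
    print(th,end=' ');dv=np.array([np.cos(np.radians(d)),np.sin(np.radians(d)),0]);t=np.radians(th)
    z=40+99*np.sin(t)+56*np.cos(t);h=99*np.cos(t)-56*np.sin(t)
    sp=np.array([460.6,-157.3,0])-28*dv;p=sp-h*dv;p[2]=z
    go(p,tool(az,th,d))
cv2.imwrite('pics/side2.png',cv2.resize(camera('side')[60:260,280:500],None,fx=3,fy=3))
```

```text
az 29.014939493999556 d 164.01493949399955
6 t 7.07 pos [ 547.8 -182.   199.8] F [-0.9 -0.1 -4. ] w 22.7 q [ 0.71  0.49 -0.68  1.71  0.35  1.07  0.42]
shift [21.1 21.4 93.7] rv [-0.0752  0.075  -0.    ]
12 t 7.07 pos [ 547.8 -182.   199.8] F [-0.9 -0.1 -4. ] w 22.7 q [ 0.71  0.49 -0.68  1.71  0.35  1.07  0.42]
shift [15.8 16.2 84.4] rv [-0.1492  0.149  -0.    ]
18 t 7.07 pos [ 547.8 -182.   199.8] F [-0.9 -0.1 -4. ] w 22.7 q [ 0.71  0.49 -0.68  1.71  0.35  1.07  0.42]
shift [ 9.9 10.3 75.9] rv [-0.2233  0.2231 -0.    ]
22 t 7.07 pos [ 547.8 -182.   199.8] F [-0.9 -0.1 -4. ] w 22.7 q [ 0.71  0.49 -0.68  1.71  0.35  1.07  0.42]
shift [ 5.7  6.  70.8] rv [-0.2727  0.2724 -0.    ]
27 t 7.07 pos [ 547.8 -182.   199.8] F [-0.9 -0.1 -4. ] w 22.7 q [ 0.71  0.49 -0.68  1.71  0.35  1.07  0.42]
shift [-0.   0.3 65. ] rv [-0.3344  0.3341 -0.    ]
30 t 7.07 pos [ 547.8 -182.   199.8] F [-0.9 -0.1 -4. ] w 22.7 q [ 0.71  0.49 -0.68  1.71  0.35  1.07  0.42]
shift [-3.6 -3.3 61.8] rv [-0.3714  0.3712 -0.    ]
```

View pics/side2.png

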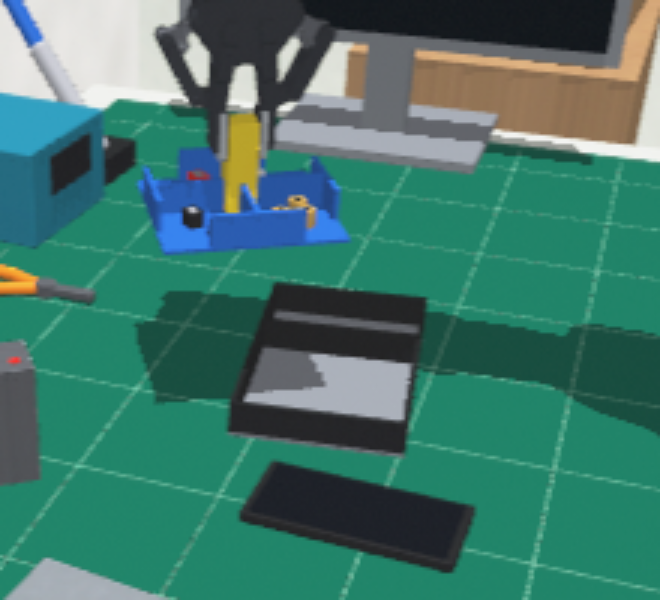

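The spout corner is at crop (348,240), pixel (396,140), and it faces the robot. The visible parts, brass at (295,208), plug at (192,216) and relay at (198,176), are in their compartments. I'll go down with a small tilt first.

Request:
play_rows:
  steps:
    - [[0.5, 0.5, 2, 0, 0, 0, 1], [1.5, 1.5, 7, -0.005, 0.005, 0, 1], [3, 3, 15, -0.011, 0.011, 0, 1], [5.5, 5.5, 26, -0.02, 0.02, 0, 1], [8.5, 8.5, 39, -0.03, 0.03, 0, 1], [11.5, 11.5, 53, -0.042, 0.042, 0, 1], [14.5, 14.5, 66, -0.054, 0.054, 0, 1], [17, 17, 77, -0.064, 0.064, 0, 1], [18.5, 19, 86, -0.071, 0.071, 0, 1], [19.5, 20, 91, -0.075, 0.075, 0, 1]]

```text
time: 7.95
ee_pos: [573.7, -189.5, 106.9]
orientation: [[0.871, 0.482, 0.099], [0.487, -0.873, -0.028], [0.073, 0.073, -0.995]]
force: [-0.1, 0.1, -5.0]
width: 22.9
```

```bash
cat > org.py <<'E'
from h import *
def pts(h=59):
    s=env.get_state();R=np.array(s['orientation']);p=np.array(s['ee_pos'])
    # organiser axes: y=-toolx, x=-? ; z=-toolz
    y=-R[:,0];z=-R[:,2];x=np.cross(y,z)
    return np.array([p+x*a+y*b+z*(3-h) for a,b in((70,70),(70,-70),(-70,-70),(-70,70))])
E
python3 - <<'E'
from org import *
P=pts();print(P.round(0));print(proj("side",P).round(1),proj("top",P).round(1))
i=cv2.resize(camera('side')[80:230,320:460],None,fx=3,fy=3);j=cv2.resize(camera('top')[160:310,320:480],None,fx=3,fy=3)
cv2.imwrite('pics/p3.png',np.hstack([i[:450,:400],j[:,:400]]))
s=env.get_state();R0=np.array(s['orientation']);d=164;dv=np.array([np.cos(np.radians(d)),np.sin(np.radians(d)),0])
for th in (12,18,24,28):
    t=np.radians(th);z=40+99*np.sin(t)+56*np.cos(t);h=99*np.cos(t)-56*np.sin(t);p=np.array([460.6,-157.3,0])-(28+h)*dv;p[2]=z
    print(th);go(p,tool(29,th,d))
E
```

```text
[[ 485. -164.   41.]
 [ 606.  -96.   51.]
 [ 674. -218.   61.]
 [ 552. -286.   51.]]
[[380.6 175.5]
 [322.7 175.9]
 [315.7 146.8]
 [368.1 146.9]] [[397.3 243.8]
 [362.3 183.7]
 [423.3 148.1]
 [458.3 208.8]]
12
t 8.05 pos [ 573.7 -189.6  107.5] F [-0.8  0.5 -3.7] w 23.1 q [ 0.66  0.58 -0.61  1.83  0.48  0.77  0.31]
shift [-2.6 -2.4 -8.3] rv [-0.0757  0.0752  0.0008]
18
t 8.05 pos [ 573.7 -189.6  107.5] F [-0.8  0.5 -3.7] w 23.1 q [ 0.66  0.58 -0.61  1.83  0.48  0.77  0.31]
shift [ -7.9  -7.7 -17.6] rv [-0.1498  0.1492  0.0008]
24
t 8.05 pos [ 573.7 -189.6  107.5] F [-0.8  0.5 -3.7] w 23.1 q [ 0.66  0.58 -0.61  1.83  0.48  0.77  0.31]
shift [-13.8 -13.6 -26. ] rv [-0.2238  0.2232  0.0008]
28
t 8.05 pos [ 573.7 -189.6  107.5] F [-0.8  0.5 -3.7] w 23.1 q [ 0.66  0.58 -0.61  1.83  0.48  0.77  0.31]
shift [-18.1 -17.9 -31.2] rv [-0.2732  0.2726  0.0007]
```

View pics/p3.png

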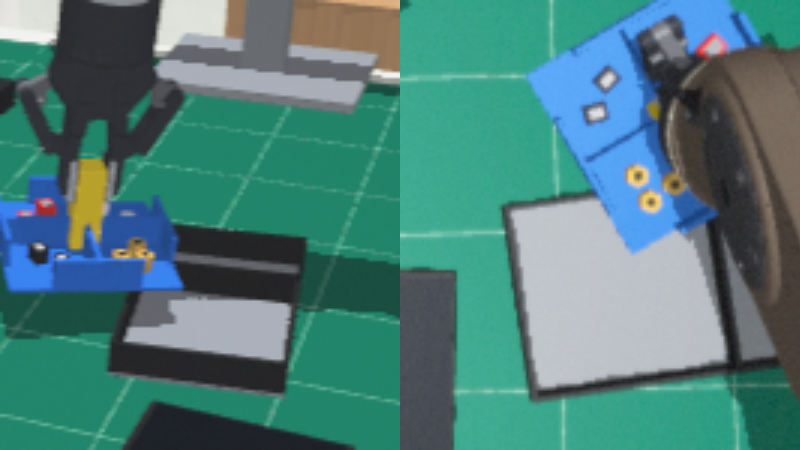

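The spout is at (398,244) in the top view and (381,176) in the side view. Both are within 2 px of prediction, and it is over the large well. Tilting now, pivoting about the spout.

Request:
play_rows:
  steps:
    - [[-1, -1, -4, -0.03, 0.03, 0, 1], [-2.6, -2.4, -8.3, -0.076, 0.075, 0, 1], [-4.5, -4.3, -11.5, -0.1, 0.1, 0, 1], [-6.2, -6, -14.5, -0.125, 0.125, 0, 1], [-7.9, -7.7, -17.6, -0.15, 0.15, 0, 1], [-9.9, -9.7, -20.5, -0.175, 0.175, 0, 1], [-11.9, -11.7, -23.3, -0.2, 0.2, 0, 1], [-13.8, -13.6, -26, -0.224, 0.223, 0, 1], [-15.9, -15.7, -28.6, -0.249, 0.248, 0, 1], [-16.5, -16.5, -29.5, -0.255, 0.255, 0, 1]]

```text
time: 8.88
ee_pos: [547.5, -181.8, 134.9]
orientation: [[0.802, 0.414, 0.431], [0.507, -0.853, -0.123], [0.317, 0.317, -0.894]]
force: [-1.0, 0.0, -3.6]
width: 23.1
```

Request:
play_rows:
  steps:
    - [[0, 0, 0, 0, 0, 0, 1], [0, 0, 0, 0, 0, 0, 1], [0, 0, 0, 0, 0, 0, 1], [0, 0, 0, 0, 0, 0, 1]]

```text
time: 9.22
ee_pos: [548.2, -182.0, 135.1]
orientation: [[0.802, 0.414, 0.431], [0.506, -0.853, -0.123], [0.317, 0.317, -0.894]]
force: [0.1, 0.6, -2.8]
width: 22.7
```

Run:
```python
from org import *
go([573.7,-189.6,107.5],tool(29,6,164))
i=cv2.resize(camera('side')[80:230,320:460],None,fx=3,fy=3);j=cv2.resize(camera('top')[160:310,320:480],None,fx=3,fy=3)
cv2.imwrite('pics/p4.png',np.hstack([i[:450,:400],j[:,:400]]))
```

```text
t 9.22 pos [ 548.2 -182.   135.1] F [ 0.1  0.6 -2.8] w 22.7 q [ 0.51  0.34 -0.36  2.2   0.81  0.22 -0.06]
shift [ 7.8  8.3 36.6] rv [ 0.2543 -0.255   0.0012]
```

View pics/p4.png

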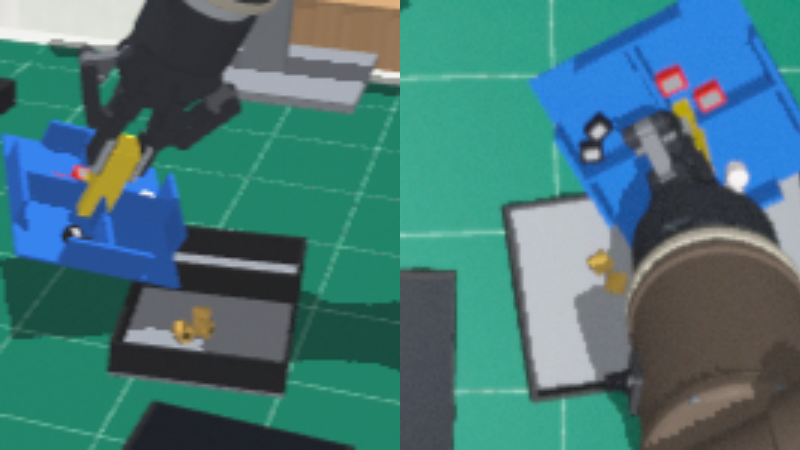

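Side view: brass is in the large well at (180,330) and (202,320). Top view: plugs, relays and the visible cap are still in the organiser. I'll level and lift, then count the brass.

Request:
play_rows:
  steps:
    - [[0, 0, 0, 0, 0, 0, 1], [0.3, 0.3, 2, 0.012, -0.012, 0, 1], [1, 1, 5, 0.035, -0.035, 0, 1], [2, 2, 9, 0.065, -0.065, 0, 1], [3, 3, 14, 0.1, -0.1, 0, 1], [4.2, 4.2, 19, 0.135, -0.135, 0, 1], [5.4, 5.4, 24, 0.17, -0.17, 0, 1], [6.5, 6.5, 29, 0.205, -0.205, 0, 1], [7.3, 7.6, 33, 0.235, -0.235, 0, 1], [7.8, 8.3, 36.6, 0.255, -0.255, 0, 1]]

```text
time: 10.15
ee_pos: [574.2, -190.3, 107.1]
orientation: [[0.871, 0.481, 0.098], [0.486, -0.874, -0.027], [0.073, 0.071, -0.995]]
force: [0.5, -0.1, -2.5]
width: 22.9
```

Run:
```python
from org import *
go([565,-180,205],tool(29))
```

```text
t 10.15 pos [ 574.2 -190.3  107.1] F [ 0.5 -0.1 -2.5] w 22.9 q [ 0.66  0.58 -0.62  1.83  0.49  0.78  0.3 ]
shift [  4.1  -6.4 -98.6] rv [ 0.0713 -0.073  -0.0001]
```

Request:
play_rows:
  steps:
    - [[0, 0, -2, 0.003, -0.003, 0, 1], [0.3, -0.4, -8, 0.009, -0.009, 0, 1], [0.7, -1, -17, 0.017, -0.017, 0, 1], [1.2, -1.9, -29, 0.027, -0.027, 0, 1], [1.8, -2.8, -43, 0.037, -0.037, 0, 1], [2.4, -3.7, -57, 0.047, -0.047, 0, 1], [3, -4.6, -71, 0.056, -0.057, 0, 1], [3.5, -5.4, -83, 0.063, -0.065, 0, 1], [3.9, -6, -92, 0.068, -0.07, 0, 1], [4.1, -6.4, -97, 0.071, -0.073, 0, 1]]

```text
time: 10.98
ee_pos: [565.4, -179.7, 205.4]
orientation: [[0.874, 0.485, 0.002], [0.485, -0.874, -0.001], [0.002, 0.002, -1.0]]
force: [-0.2, 0.5, -4.0]
width: 23.0
```

Run:
```python
from org import *
p0=np.array([565,-180,205.]);p1=np.array([506.9,212.9,205])
sh,rv=go(p1,tool(-37.4));print(sh/np.linalg.norm(sh),np.linalg.norm(sh))
i=cv2.resize(camera('side')[80:230,320:460],None,fx=3,fy=3);j=cv2.resize(camera('top')[160:310,320:480],None,fx=3,fy=3)
cv2.imwrite('pics/p5.png',np.hstack([i[:450,:400],j[:,:400]]))
```

```text
t 10.98 pos [ 565.4 -179.7  205.4] F [-0.2  0.5 -4. ] w 23.0 q [ 0.69  0.51 -0.69  1.66  0.36  1.09  0.41]
shift [ 1.393e+02 -3.717e+02 -2.000e-01] rv [ 1.0000e-03 -2.5000e-03  1.1592e+00]
[ 3.50901822e-01 -9.36412174e-01 -3.90731619e-04] 396.9671399839991
```

View pics/p5.png

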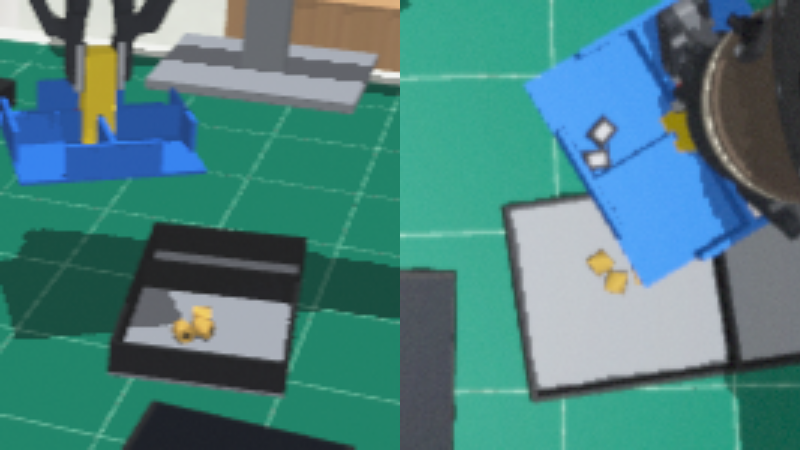

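Three brass spacers are in the large well (side view 180,330, 203,314 and 205,328), and the brass compartment is empty. Carrying the organiser back.

Request:
play_rows:
  steps:
    - [[0.7, -1.9, 0, 0, 0, 0.006, 1], [2.1, -5.6, 0, 0, 0, 0.017, 1], [4.2, -11.2, 0, 0, 0, 0.035, 1], [7, -18.7, 0, 0, 0, 0.058, 1], [10.5, -28, 0, 0, 0, 0.088, 1], [14.7, -39.3, 0, 0, 0, 0.123, 1], [19.3, -51.5, 0, 0, 0, 0.16, 1], [24.2, -64.6, 0, 0, 0, 0.2, 1], [29.1, -77.7, 0, 0, 0, 0.242, 1], [34, -90.8, 0, 0, 0, 0.283, 1]]

```text
time: 11.92
ee_pos: [550.5, -82.9, 203.9]
orientation: [[0.976, 0.219, 0.001], [0.219, -0.976, -0.001], [0.001, 0.001, -1.0]]
force: [-0.5, 0.5, -2.7]
width: 22.6
```

```bash
python3 -c "
from h import *
sh,rv=go([507.5,213,200],tool(-37.4)); print(sh/np.linalg.norm(sh),np.linalg.norm(sh))"
```

```text
t 11.92 pos [550.5 -82.9 203.9] F [-0.5  0.5 -2.7] w 22.6 q [ 0.52  0.44 -0.65  1.76  0.31  1.04 -0.01]
shift [  22.9 -298.2    3.6] rv [ 5.000e-04 -1.600e-03  8.736e-01]
[ 0.07645722 -0.99699926  0.01211502] 299.06976879322707
```

Steps of 14 mm per row.

Request:
play_rows:
  steps:
    - [[1.1, -14, 0, 0, 0, 0.041, 1], [2.1, -28, 0, 0, 0, 0.082, 1], [3.2, -42, 0, 0, 0, 0.123, 1], [4.3, -56, 0, 0, 0, 0.164, 1], [5.3, -70, 0, 0, 0, 0.205, 1], [6.4, -84, 1, 0, 0, 0.246, 1], [7.5, -98, 1, 0, 0, 0.287, 1], [8.6, -112, 1, 0, 0, 0.328, 1], [9.6, -126, 1, 0, 0, 0.369, 1], [10.7, -140, 2, 0, 0, 0.41, 1]]

```text
time: 12.75
ee_pos: [529.6, 57.0, 201.4]
orientation: [[0.982, -0.19, 0.001], [-0.19, -0.982, -0.001], [0.001, 0.001, -1.0]]
force: [-0.0, 0.7, -2.9]
width: 22.9
```

```bash
python3 -c "
from h import *
sh,rv=go([507.5,213,195],tool(-37.4)); print(sh/np.linalg.norm(sh),np.linalg.norm(sh))"
```

```text
t 12.75 pos [529.6  57.  201.4] F [-0.   0.7 -2.9] w 22.9 q [ 0.24  0.4  -0.59  1.82  0.26  1.   -0.65]
shift [ -51.3 -148.9    6.2] rv [ 4.000e-04 -1.100e-03  4.614e-01]
[-0.32562795 -0.94467451  0.03945275] 157.65475269478551
```

Request:
play_rows:
  steps:
    - [[-4.6, -13.2, 0, 0, 0, 0.041, 1], [-9.1, -26.5, 1, 0, 0, 0.082, 1], [-13.7, -39.7, 1, 0, 0, 0.123, 1], [-18.3, -52.9, 2, 0, 0, 0.164, 1], [-22.8, -66, 3, 0, 0, 0.205, 1], [-27, -78.4, 3, 0, 0, 0.243, 1], [-31, -89.8, 4, 0, 0, 0.278, 1], [-34.6, -100.2, 4, 0, 0, 0.311, 1], [-37.8, -109.6, 5, 0, 0, 0.34, 1], [-40.8, -118.1, 5, 0, 0, 0.366, 1]]

```text
time: 13.58
ee_pos: [511.1, 181.7, 195.6]
orientation: [[0.848, -0.53, -0.0], [-0.53, -0.848, -0.001], [0.0, 0.001, -1.0]]
force: [0.6, -0.2, -2.1]
width: 23.0
```

```bash
python3 -c "
from h import *
sh,rv=go([507.5,213,180],tool(-37.4)); print(sh/np.linalg.norm(sh),np.linalg.norm(sh))"
```

```text
t 13.58 pos [511.1 181.7 195.6] F [ 0.6 -0.2 -2.1] w 23.0 q [-0.05  0.41 -0.53  1.81  0.24  0.99 -1.23]
shift [-19.6 -24.7  15.6] rv [ 0.0007 -0.0004  0.0941]
[-0.55870431 -0.70152609  0.44239195] 35.15619623525039
```

Finish the lateral motion, then start down.

Request:
play_rows:
  steps:
    - [[-4.5, -5.8, 1, 0, 0, 0.022, 1], [-8.5, -11, 2, 0, 0, 0.042, 1], [-12, -15.5, 4, 0, 0, 0.06, 1], [-15.3, -19.4, 8, 0, 0, 0.075, 1], [-18, -22.5, 15, 0, 0, 0.086, 1], [-19.2, -24.2, 25, 0, 0, 0.094, 1], [-19.6, -24.7, 37, 0, 0, 0.094, 1], [-19.6, -24.7, 50, 0, 0, 0.094, 1], [-19.6, -24.7, 62, 0, 0, 0.094, 1], [-19.6, -24.7, 72, 0, 0, 0.094, 1]]

```text
time: 14.42
ee_pos: [507.0, 212.3, 121.6]
orientation: [[0.794, -0.607, -0.002], [-0.607, -0.794, -0.002], [-0.0, 0.002, -1.0]]
force: [0.1, 0.2, -3.1]
width: 22.9
```

```bash
python3 -c "
from org import *
go([507.5,213,63],tool(-37.4))
cv2.imwrite('pics/p6.png',cv2.resize(camera('side')[170:370,200:420],None,fx=3,fy=3))"
```

```text
t 14.42 pos [507.  212.3 121.6] F [ 0.1  0.2 -3.1] w 22.9 q [-0.15  0.5  -0.48  1.87  0.3   0.85 -1.43]
shift [-0.  -1.  58.6] rv [ 0.0023  0.0003 -0.0001]
```

View pics/p6.png

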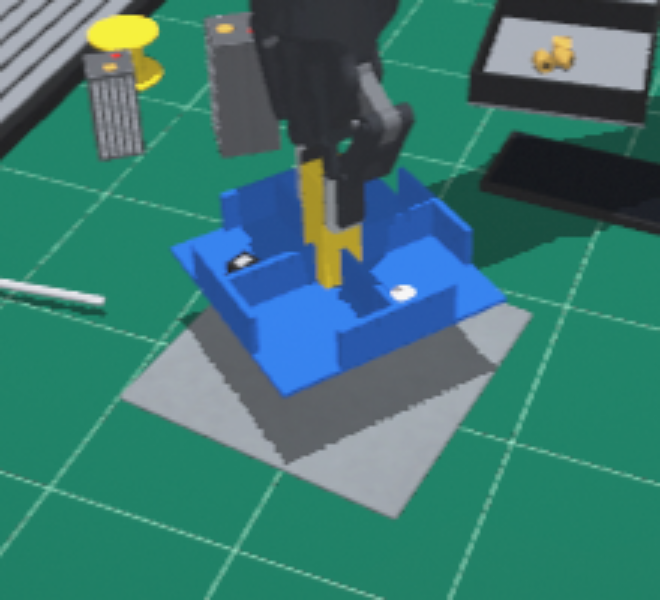

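The organiser is level above the middle of its pad, with its spout at (287,395). The parts are inside and the brass is in the tray at (553,55). Lowering it gently.

Request:
play_rows:
  steps:
    - [[0, -1, 8, 0.001, 0, 0, 1], [0, -1, 18, 0.002, 0, 0, 1], [0, -1, 28, 0.002, 0, 0, 1], [0, -1, 37, 0.002, 0, 0, 1], [0, -1, 44, 0.002, 0, 0, 1], [0, -1, 49, 0.002, 0, 0, 1], [0, -1, 53, 0.002, 0, 0, 1], [0, -1, 55, 0.002, 0, 0, 1], [0, -1, 56, 0.002, 0, 0, 1], [0, -1, 57, 0.002, 0, 0, 1]]

```text
time: 15.3
ee_pos: [506.8, 212.6, 63.2]
orientation: [[0.794, -0.608, -0.002], [-0.608, -0.794, -0.001], [-0.001, 0.002, -1.0]]
force: [-2.8, -1.5, 1.2]
width: 23.0
```

Request:
play_rows:
  steps:
    - [[0, 0, 0.5, 0, 0, 0, 1], [0, 0, 1, 0, 0, 0, 1], [0, 0, 1.5, 0, 0, 0, 1], [0, 0, 1.5, 0, 0, 0, 1]]

```text
time: 15.63
ee_pos: [506.6, 212.6, 63.0]
orientation: [[0.794, -0.608, -0.001], [-0.608, -0.794, -0.001], [-0.0, 0.002, -1.0]]
force: [-6.4, -3.2, 12.4]
width: 22.9
```

Request:
play_rows:
  steps:
    - [[0, 0, -0.5, 0, 0, 0, 0.7], [0, 0, -0.5, 0, 0, 0, 0.4], [0, 0, -0.5, 0, 0, 0, 0.2], [0, 0, -1, 0, 0, 0, 0], [0, 0, -1, 0, 0, 0, 0], [0, 0, -10, 0, 0, 0, 0], [0, 0, -30, 0, 0, 0, 0], [0, 0, -60, 0, 0, 0, 0], [0, 0, -95, 0, 0, 0, 0], [0, 0, -130, 0, 0, 0, 0]]

```text
time: 16.47
ee_pos: [506.2, 212.7, 194.7]
orientation: [[0.795, -0.607, -0.003], [-0.607, -0.795, -0.001], [-0.001, 0.003, -1.0]]
force: [1.0, 0.5, -0.2]
width: 85.4
```

Run:
```python
from h import *
go([657.7,22,190],tool(-54))
a=camera('top');b=camera('side');cv2.imwrite('pics/top7.png',a);cv2.imwrite('pics/side7.png',b)
```

```text
t 16.47 pos [506.2 212.7 194.7] F [ 1.   0.5 -0.2] w 85.4 q [-0.11  0.42 -0.51  1.79  0.24  1.   -1.37]
shift [236.1  59.5   4.5] rv [0.0027 0.0009 0.2901]
```

Request:
play_rows:
  steps:
    - [[30, 7, 1, 0.001, 0, 0.04, 0], [65, 16, 1, 0.001, 0, 0.08, 0], [100, 25, 2, 0.002, 0, 0.12, 0], [135, 34, 3, 0.003, 0.001, 0.17, 0], [170, 43, 4, 0.003, 0.001, 0.21, 0], [205, 52, 4, 0.003, 0.001, 0.25, 0], [236, 59.5, 4, 0.003, 0.001, 0.29, 0], [236, 59.5, 4, 0.003, 0.001, 0.29, 0], [236, 59.5, 4, 0.003, 0.001, 0.29, 0]]

```text
time: 17.32
ee_pos: [661.4, 21.7, 195.2]
orientation: [[0.584, -0.811, 0.01], [-0.811, -0.584, 0.004], [0.002, -0.01, -1.0]]
force: [-0.2, 0.8, -0.2]
width: 85.2
```

Run:
```python
from h import *
go([657.7,22,67],tool(-54))
a=camera('top')[170:300,150:300];b=camera('side')[130:330,200:400]
cv2.imwrite('pics/p8.png',np.hstack([cv2.resize(a,(400,347)),cv2.resize(b,(347,347))]))
```

```text
t 17.32 pos [661.4  21.7 195.2] F [-0.2  0.8 -0.2] w 85.2 q [ 0.13  0.56 -0.37  1.52  0.22  1.09 -1.24]
shift [ -2.7   4.1 128.2] rv [-0.0099 -0.0025 -0.0041]
```

View pics/p8.png

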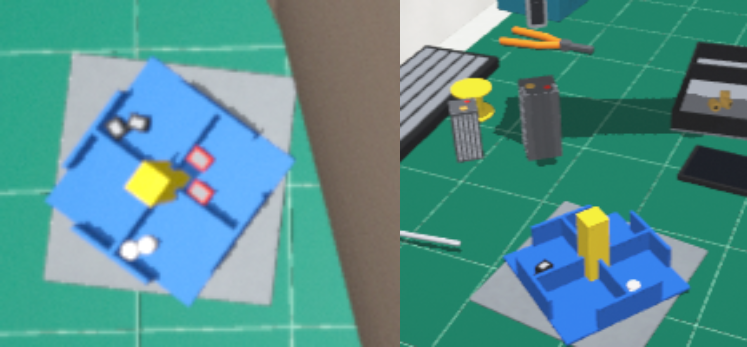

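The organiser sits centred on its pad: its corners average (171,181) and the pad's (171,178.5), about 2 mm apart. All six other parts are in their compartments. Next is the housing: descend and grip.

Request:
play_rows:
  steps:
    - [[-2.7, 4.1, 10, -0.01, -0.002, -0.004, 0], [-2.7, 4.1, 32, -0.01, -0.002, -0.004, 0], [-2.7, 4.1, 55, -0.01, -0.002, -0.004, 0], [-2.7, 4.1, 80, -0.01, -0.002, -0.004, 0], [-2.7, 4.1, 102, -0.01, -0.002, -0.004, 0], [-2.7, 4.1, 118, -0.01, -0.002, -0.004, 0], [-2.7, 4.1, 128, -0.01, -0.002, -0.004, 0], [-2.7, 4.1, 128, -0.01, -0.002, -0.004, 0.1], [-2.7, 4.1, 128, -0.01, -0.002, -0.004, 0.25], [-2.7, 4.1, 128, -0.01, -0.002, -0.004, 0.35]]
  squeeze: 40

```text
time: 18.25
ee_pos: [657.0, 26.4, 68.7]
orientation: [[0.592, -0.806, 0.001], [-0.806, -0.592, 0.001], [-0.0, -0.002, -1.0]]
force: [-0.3, 0.7, -0.3]
width: 55.8
```

Request:
play_rows:
  steps:
    - [[0, 0, 0, 0, 0, 0, 0.45], [0, 0, 0, 0, 0, 0, 0.55], [0, 0, 0, 0, 0, 0, 0.7], [0, 0, 0, 0, 0, 0, 0.9], [0, 0, 0, 0, 0, 0, 0.9], [0, 0, 0, 0, 0, 0, 0.9]]
  squeeze: 50

```text
time: 18.75
ee_pos: [658.1, 26.4, 70.3]
orientation: [[0.592, -0.806, 0.004], [-0.806, -0.592, 0.002], [0.001, -0.004, -1.0]]
force: [-0.7, -0.9, 7.4]
width: 44.0
```

```bash
python3 -c "
from h import *
go([650,15,170],tool(-54))"
```

```text
t 18.75 pos [658.1  26.4  70.3] F [-0.7 -0.9  7.4] w 44.0 q [ 0.1   0.69 -0.34  1.64  0.28  0.86 -1.29]
shift [  4.5  12.9 -99.7] rv [-0.0044 -0.0012  0.0055]
```

Gripped at 44.0 mm. Lift, then carry.

Request:
play_rows:
  steps:
    - [[0, 0, -2, 0, 0, 0, 0.9], [0, 0, -7, 0, 0, 0, 0.9], [0, 0, -16, 0, 0, 0, 0.9], [0, 0, -28, 0, 0, 0, 0.9], [0, 0, -42, 0, 0, 0, 0.9], [0, 0, -56, 0, 0, 0, 0.9], [0, 0, -69, 0, 0, 0, 0.9], [0, 0, -79, 0, 0, 0, 0.9], [0, 0, -86, 0, 0, 0, 0.9], [0, 0, -90, 0, 0, 0, 0.9]]

```text
time: 19.58
ee_pos: [658.1, 26.3, 161.7]
orientation: [[0.592, -0.806, 0.006], [-0.806, -0.592, 0.002], [0.002, -0.006, -1.0]]
force: [0.0, 0.3, -2.0]
width: 44.0
```

```bash
python3 -c "
from h import *
sh,rv=go([473,-261.5,160],tool(-83.2));print(sh/np.linalg.norm(sh),np.linalg.norm(sh))"
```

```text
t 19.58 pos [658.1  26.3 161.7] F [ 0.   0.3 -2. ] w 44.0 q [ 0.12  0.59 -0.37  1.56  0.23  1.03 -1.25]
shift [1.223e+02 3.196e+02 2.000e-01] rv [-5.900e-03 -4.000e-04  5.151e-01]
[3.57435648e-01 9.33937605e-01 5.54856125e-04] 342.22804457879363
```

Request:
play_rows:
  steps:
    - [[1, 3, 0, 0, 0, 0.004, 0.9], [3, 8, 0, 0, 0, 0.013, 0.9], [6.5, 17, 0, 0, 0, 0.027, 0.9], [10.7, 28, 0, 0, 0, 0.045, 0.9], [16, 42, 0, -0.001, 0, 0.068, 0.9], [22, 58, 0, -0.001, 0, 0.093, 0.9], [28.6, 75, 0, -0.002, 0, 0.12, 0.9], [35.4, 92.5, 0, -0.002, 0, 0.149, 0.9], [42, 110, 0, -0.002, 0, 0.177, 0.9], [49, 128, 0, -0.002, 0, 0.206, 0.9]]

```text
time: 20.42
ee_pos: [582.6, -91.0, 161.2]
orientation: [[0.411, -0.911, 0.004], [-0.911, -0.411, 0.0], [0.001, -0.004, -1.0]]
force: [1.1, -0.4, -1.5]
width: 44.0
```

```bash
python3 -c "
from h import *
sh,rv=go([473,-261.5,160],tool(-83.2));print(sh/np.linalg.norm(sh),np.linalg.norm(sh))"
```

```text
t 20.42 pos [582.6 -91.  161.2] F [ 1.1 -0.4 -1.5] w 44.0 q [ 0.29  0.48 -0.32  1.75  0.18  0.94 -1.25]
shift [110.3 170.    0.7] rv [-0.0038 -0.0006  0.3054]
[0.54421804 0.83893658 0.00348316] 202.68447766279112
```

Request:
play_rows:
  steps:
    - [[10.3, 16, 0, 0, 0, 0.029, 0.9], [20.7, 32, 0, -0.001, 0, 0.057, 0.9], [31, 48, 0, -0.001, 0, 0.086, 0.9], [41.4, 64, 0, -0.002, 0, 0.115, 0.9], [51.7, 80, 0, -0.002, 0, 0.143, 0.9], [62, 95.6, 0, -0.003, 0, 0.172, 0.9], [71.8, 110.7, 0, -0.003, 0, 0.199, 0.9], [81, 125, 0, -0.003, 0, 0.225, 0.9], [89.3, 137.6, 0, -0.003, 0, 0.247, 0.9], [96.3, 148.5, 0, -0.003, 0, 0.267, 0.9]]

```text
time: 21.25
ee_pos: [485.6, -241.7, 160.9]
orientation: [[0.153, -0.988, 0.001], [-0.988, -0.153, -0.001], [0.001, -0.001, -1.0]]
force: [1.0, -0.2, -2.0]
width: 44.2
```

```bash
python3 -c "
from h import *
sh,rv=go([473,-261.5,130],tool(-83.2))"
```

```text
t 21.25 pos [ 485.6 -241.7  160.9] F [ 1.  -0.2 -2. ] w 44.2 q [ 0.54  0.4  -0.24  1.86  0.12  0.89 -1.17]
shift [17.7 15.5 30.9] rv [-0.0009 -0.0009  0.0349]
```

Request:
play_rows:
  steps:
    - [[5, 4.5, 0, 0, 0, 0.01, 0.9], [9, 8, 0, 0, 0, 0.018, 0.9], [13, 11, 2, 0, 0, 0.025, 0.9], [16, 14, 6, -0.001, -0.001, 0.031, 0.9], [17.7, 15.5, 12, -0.001, -0.001, 0.035, 0.9], [17.7, 15.5, 18, -0.001, -0.001, 0.035, 0.9], [17.7, 15.5, 23, -0.001, -0.001, 0.035, 0.9], [17.7, 15.5, 26, -0.001, -0.001, 0.035, 0.9], [17.7, 15.5, 27, -0.001, -0.001, 0.035, 0.9]]

```text
time: 22.0
ee_pos: [472.9, -260.9, 132.9]
orientation: [[0.119, -0.993, -0.001], [-0.993, -0.119, 0.001], [-0.001, 0.001, -1.0]]
force: [-0.5, 0.2, -1.5]
width: 43.8
```

Run:
```python
from h import *
go([473,-261.5,76],tool(-83.2))
a=camera('top')[170:320,340:500];b=camera('side')[60:240,310:470]
cv2.imwrite('pics/p9.png',np.hstack([cv2.resize(a,(400,375)),cv2.resize(b,(333,375))]))
```

```text
t 22.0 pos [ 472.9 -260.9  132.9] F [-0.5  0.2 -1.5] w 43.8 q [ 0.57  0.44 -0.22  1.9   0.13  0.82 -1.17]
shift [ 0.7 -0.1 56.9] rv [0.0011 0.0011 0.0009]
```

View pics/p9.png

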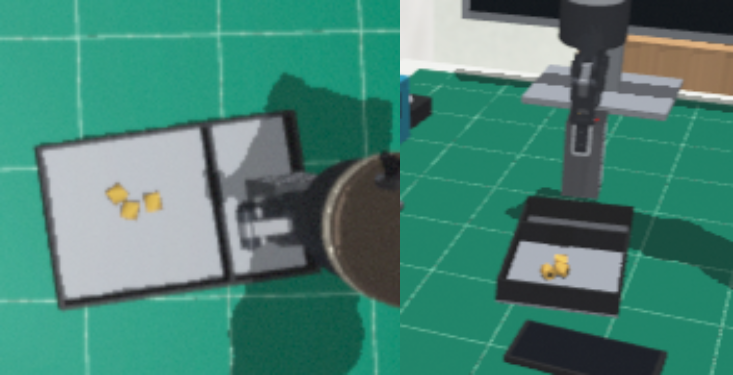

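Three brass pieces are clearly visible in the large well at (118,193), (130,211) and (153,202). The housing hangs upright over the narrow well. Lowering it.

Request:
play_rows:
  steps:
    - [[0.7, 0, 5, 0, 0, 0, 0.9], [0.7, 0, 13, 0, 0, 0, 0.9], [0.7, 0, 22, 0, 0, 0, 0.9], [0.7, 0, 31, 0, 0, 0, 0.9], [0.7, 0, 39, 0, 0, 0, 0.9], [0.7, 0, 46, 0, 0, 0, 0.9], [0.7, 0, 51, 0.001, 0.001, 0, 0.9], [0.7, 0, 54, 0.001, 0.001, 0, 0.9], [0.7, 0, 56, 0.001, 0.001, 0, 0.9], [0.7, 0, 56.5, 0.001, 0.001, 0, 0.9]]

```text
time: 22.93
ee_pos: [473.1, -261.8, 76.8]
orientation: [[0.119, -0.993, 0.0], [-0.993, -0.119, -0.0], [0.0, -0.0, -1.0]]
force: [0.2, -0.3, -1.7]
width: 43.9
```

Request:
play_rows:
  steps:
    - [[0, 0, 0.5, 0, 0, 0, 0.9], [0, 0, 1, 0, 0, 0, 0.9], [0, 0, 1.5, 0, 0, 0, 0.9], [0, 0, 1.5, 0, 0, 0, 0.9]]

```text
time: 23.27
ee_pos: [473.2, -261.8, 75.5]
orientation: [[0.119, -0.993, 0.001], [-0.993, -0.119, -0.0], [0.001, -0.001, -1.0]]
force: [0.1, -0.3, -2.2]
width: 44.2
```

Request:
play_rows:
  steps:
    - [[0, 0, 0.5, 0, 0, 0, 0.9], [0, 0, 1, 0, 0, 0, 0.9], [0, 0, 1.5, 0, 0, 0, 0.9], [0, 0, 2, 0, 0, 0, 0.9], [0, 0, 2, 0, 0, 0, 0.9]]

```text
time: 23.68
ee_pos: [473.6, -262.1, 74.0]
orientation: [[0.119, -0.993, 0.002], [-0.993, -0.119, -0.001], [0.001, -0.002, -1.0]]
force: [-0.5, 0.6, 4.7]
width: 43.8
```

Contact with the floor, force now +4.7 N. Release and retreat.

Request:
play_rows:
  steps:
    - [[0, 0, 0, 0, 0, 0, 0.45], [0, 0, 0, 0, 0, 0, 0.3], [0, 0, 0, 0, 0, 0, 0.1], [0, 0, 0, 0, 0, 0, 0], [0, 0, 0, 0, 0, 0, 0], [0, 0, -12, 0, 0, 0, 0], [0, 0, -35, 0, 0, 0, 0], [0, 0, -65, 0, 0, 0, 0], [0, 0, -100, 0, 0, 0, 0], [0, 0, -140, 0, 0, 0, 0]]

```text
time: 24.52
ee_pos: [472.4, -261.4, 214.4]
orientation: [[0.119, -0.993, -0.001], [-0.993, -0.119, 0.0], [-0.0, 0.001, -1.0]]
force: [0.5, 0.3, 1.2]
width: 85.5
```

Request:
play_rows:
  steps:
    - [[30, 0, 0, 0, 0, 0, 0], [60, 0, 0, 0, 0, 0, 0], [95, 0, 0, 0, 0, 0, 0], [130, 0, 0, 0, 0, 0, 0], [165, 0, 0, 0, 0, 0, 0], [195, 0, 0, 0, 0, 0, 0], [220, 0, 0, 0, 0, 0, 0], [220, 0, 0, 0, 0, 0, 0], [220, 0, 0, 0, 0, 0, 0]]

```text
time: 25.27
ee_pos: [497.8, -481.2, 213.3]
orientation: [[0.117, -0.993, -0.002], [-0.993, -0.117, 0.001], [-0.001, 0.002, -1.0]]
force: [0.4, 0.1, 0.5]
width: 85.3
```

Run:
```python
from h import *
a=camera('top')[60:320,150:500];b=camera('side')[60:360,130:470]
cv2.imwrite('pics/p10.png',np.hstack([cv2.resize(a,(460,342)),cv2.resize(b,(340,342))]))
s=env.get_state();print(s['time'],s['ee_pos'],s['force'])
o=cv2.imread('pics/top0.png').astype(int);d=np.abs(camera('top').astype(int)-o).max(2)
for n,(x,y,w,h) in dict(phone=(300,246,42,80),screw=(183,70,28,100),spool=(308,82,34,38)).items():print(n,(d[y:y+h,x:x+w]>45).sum())
```

```text
25.3667 [ 498.84035948 -478.67355688  213.95521541] [0.42309751 1.16939843 0.1071957 ]
phone 0
screw 0
spool 0
```

View pics/p10.png

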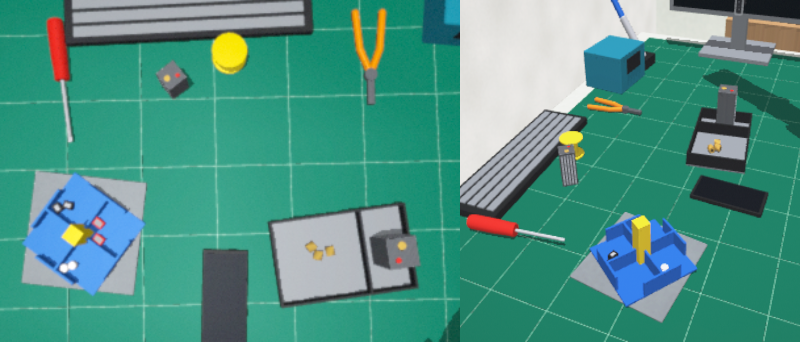

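The housing stands upright in the narrow well (top view 393,250). The three brass spacers are in the large well at (318,250), the organiser is on its pad, and the bystanders have not moved. Handing in.

```bash
python3 -c "
from cell import env
env.sign_off()"
```

```text
the job is handed in; nothing more can be done
```

The kit is made up and I handed the job in at about 25 s of the 64 s allowed.

- **Brass:** I lifted the organiser and tipped it about 26° toward its brass corner, over the large well. All three spacers slid into the well, and the other six parts stayed in their compartments.
- **Organiser:** I lowered it back onto its pad until the wrist force rose (12 N), then let go. It sits upright, about 2 mm off centre in the one picture I measured.
- **Housing:** I chose the tall one by its measured size, about 44 mm wide and 95 mm high, and the jaws closed to 44.0 mm on it. It went down gently (about 5 N) and stands upright in the narrow well.
- **Last checks:** The final pictures show all of this. The image areas around the phone, screwdriver and reel are unchanged from the start, and the robot is clear of everything.
- **Disagreement:** The tool was about 4 mm off the housing's measured centre when the jaws closed, so the housing may have slid slightly on the bench during the grip. I didn't check this separately. It had no visible effect on the placement, which has about 11 mm of clearance each side.

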